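# Tug-check and turn over a weld carrier

### The arm

A 6-joint arm with a two-finger parallel gripper is mounted at the origin on the work surface. World frame = base frame: x ahead of the robot, y to its left, z up, the work surface at z = 0. Lengths are in mm, angles in rad, forces in N, time in s.
With the tool pointing down it reaches from about 275 to 1000 mm from the base axis. Payload 8.4 kg.
Tool frame: the origin (TCP) lies between the finger pads; the fingertips stand 22 mm ahead of it and the grasp point (between the pads) lies 3 mm ahead of it; z points along the fingers, y is the line along which they close (so a half turn about z gives the same grasp; the last joint's range is limited). The gripper opens to 85 mm and grips with 20 to 120 N. Pads are 22 mm wide; open, the fingers measure 114 mm over their backs; the gripper's body (76 mm by 85 mm) begins 54 mm behind the grasp point. The pads swing forward as they close: fully open they stand 13 mm farther back than shut.
Start: joints at [-1.241, 0.353, 1.633, -0, 1.155, -0.002], TCP at [203.589, -590.914, 253.281] pointing down, gripper open.
Joint ranges: [-2.63, 2.63], [-0.92, 2.1], [0.06, 2.66], [-1.3, 4.44], [0, 2.69], [-3.02, 3.02]. Speed limits (rad/s): [2.22, 2.22, 2.79, 3.14, 3.14, 3.14].

### API

Orientations are given as [roll, pitch, yaw] about the fixed x, y, z axes, in that order (R = Rz(yaw) Ry(pitch) Rx(roll)).
In Python, from rig import r, grab_frame gives the robot as it stands.
- The arm moves only by the shell command python3 -m inch 'ROWS' [FORCE]. ROWS is JSON, a list of rows, each a list of 7 numbers: the turn, a rotation vector about the tool's x, y, z as a fraction of full scale, then the shift along the tool's x, y, z as a fraction of full scale, then the closure, from 0 (fully open) to 1 (shut). In form: [[rx, ry, rz, dx, dy, dz, fingers], ...]. A call has 1 to 8 rows; each row shifts and turns the commanded pose from where the row before left it, along the tool's axes as they then stand; what a row does not reach is not made up. Full scale, the value 1, is 2.5 cm for a shift and pi rad for a turn. A row lasts 1/12 s, in which the tool goes at most 41.7 mm and 7.16 degrees, less where a joint would pass 70% of its speed; a pose out of reach is approached as far as the arm can. A call with a number of a shift or a turn outside -1 to 1 is refused whole. A call with a gripper value outside its range is refused whole. The fingers move at their own pace and stop on an object; FORCE is the grip in N (left out, the last holds). Time passes only in rows, so rows that do not move let the fingers close. It gives the time, the measured TCP pose, the force, the opening and the grip force at its end, in the units of the state.
- r.sense(): the state, without advancing time (a new reading comes with each control period).
- grab_frame(name): name is "side" or "top"; returns a dict with "pixels" (480x640x3 uint8, red, green, blue), "z_map" (480x640 float32, mm along the optical axis (not along the pixel's ray), 0 where there is no reading), "vertical_fov" (degrees; the focal length in pixels is half the picture's height over the tangent of half this angle, whatever the lens; pixels are square), "cx", "cy" (the principal point, pixels), "dist" ([k1, k2, p1, p2, k3] as OpenCV has them; the pictures are not rectified), "cam_to_world" (4x4, takes a point from camera to world coordinates). Camera axes: x right, y down, z forward; pixel columns grow to the right and rows downward; lengths in mm; the calibration is good to about 2 mm. A picture is of the moment at which its call begins.
- r.sign_off(): hands the job in; it is judged then, once.
The state is a dict: "clock": time; "qpos": joint angles; "qvel": joint speeds; "joint_efforts": joint torques, N m; "eef_pos": TCP position; "tcp_rot": TCP orientation; "contact_force": force on the tool from outside, world axes, zero at the start; "wrist_torque": the same for the moment, N m; "opening": opening from 0.0 (shut) to 1.0 (fully open); "grasp_force": force on a finger pad.
Only numpy, scipy, OpenCV 4.12 (cv2) and the standard library are available. Lean on these libraries where they do the work, as an engineer would, in place of code of your own. Each camera call takes 0.05 s, during which the arm holds its last target. There are 200 camera calls.

### The job

The tacked strip is ready to be welded on its back. Take the carrier that holds the one long strip by its bar handle, first tug it straight out from its hinge, towards the robot, to confirm that its latch holds, then swing it over the hinge under control, without letting it drop, until it lies fully upside down on the far side, and let go. Leave the carrier with the three discs alone.

Things in the scene. Friction and masses are not known exactly. Their poses are not given: they have to be found in the camera images.
- strip_handle (a point): Middle of the bar handle of the carrier to turn: 50 x 110 x 6 mm plate with ONE long strip (28 x 100 mm), between two 70 mm posts on a bolted-down 170 mm base. Round steel bar, 10 mm thick, 80 mm clear between its legs, 39 mm clear of the plate, level, 55 mm above the table, on the robot's side. x axis: to the hinge axis, 115 mm away, same height; y: along bar and hinge; z: out of the plate's face.
- strip_turn (a joint): Angle of the strip carrier about its hinge, rad: 0 at the start, 1.57 bar straight above the hinge (170 mm above the table), 3.14 at its stop: upside down, bar 115 mm beyond the hinge, 55 mm above the table. Weighs about 0.45 kg; hinge nearly free: it falls if let go on the way. The bar travels a half circle of 115 mm radius and may turn between fingers that stay pointing down.
- strip_latch (a joint): How far the sprung latch gives, m: 0 at rest, grows as the bar is pulled straight away from the hinge (level, towards the robot), to a stop at 0.010. The spring takes 3 N to start, 0.8 N more for each mm, and draws the carrier back. A proper tug is 5 to 8 mm (about 7 to 10 N), kept for half a second, with the carrier still level.
- disc_handle (a point): Middle of the bar handle of the other carrier, built alike but carrying THREE round discs of 28 mm diameter in a row: not to be moved. Same axes as strip_handle. Either carrier may be the left one; both jigs face the robot to within about 15 degrees, 240 to 320 mm apart sideways.

How it is judged:
By the outcome, as a careful person would: the job done as asked, in the order asked, and still so for the second after the job is handed in, with the robot touching nothing.
It also fails if it takes over 51 s, if anything falls off the work surface, if the arm or the gripper's body presses on something with over 40 N, if the wrist force passes 120 N, or if a joint passes its speed limit or range.

## Working session

There is one attempt and no reset: what is moved stays moved. The work goes in short steps, Python scripts to look and compute and a shell command to move; the robot and the scene stay as the last step left them, time stands still between calls to the robot, and variables do not carry over. Pictures are saved under pics/ and viewed, at most 10 in all, crops included, and the job is handed in when it is done.

```bash
mkdir -p pics; ls
python3 - <<'E'
from rig import r, grab_frame
import cv2,numpy as np
for n in("top","side"):
    f=grab_frame(n); cv2.imwrite(f"pics/{n}0.png",f["pixels"][:,:,::-1]); np.savez(f"{n}0.npz",**f)
    print(n,f["vertical_fov"],f["cx"],f["cy"],f["dist"],np.round(f["cam_to_world"],3).tolist())
print(r.sense())
E
```

```text
pics
top 44.79876510669448 323.8747828115683 244.4686626513552 [-0.14698969  0.          0.          0.          0.        ] [[0.027, -0.995, 0.092, 417.456], [-1.0, -0.027, 0.006, -1.806], [-0.003, -0.092, -0.996, 786.311], [0.0, 0.0, 0.0, 1.0]]
side 43.83416894065394 321.2418265962438 250.80058539327922 [0.05998579 0.         0.         0.         0.        ] [[-0.918, -0.28, 0.282, 295.201], [-0.397, 0.657, -0.641, 450.362], [-0.006, -0.701, -0.714, 595.233], [0.0, 0.0, 0.0, 1.0]]
{'clock': 0.1, 'qpos': array([-1.24140011e+00,  3.53590678e-01,  1.63406027e+00,  2.13547938e-05,
        1.15522404e+00, -2.38823030e-03]), 'qvel': array([ 0.00064433, -0.00165254, -0.00313179,  0.00126078, -0.00036589,
       -0.00106418]), 'joint_efforts': array([-2.77008825e-03, -6.06360054e+01, -3.42820323e+01, -1.09334628e-04,
        3.78660159e-03, -9.09537363e-06]), 'eef_pos': array([ 203.46241174, -590.52314122,  252.62916799]), 'tcp_rot': array([-3.14031037e+00, -2.25885652e-05,  3.31775801e-01]), 'contact_force': array([ 0.46208145, -0.1193207 ,  0.3010829 ]), 'wrist_torque': array([ 0.00617267, -0.00383377,  0.00180099]), 'grasp_force': 0.0, 'opening': 0.9974629146373358}
```

View pics/top0.png

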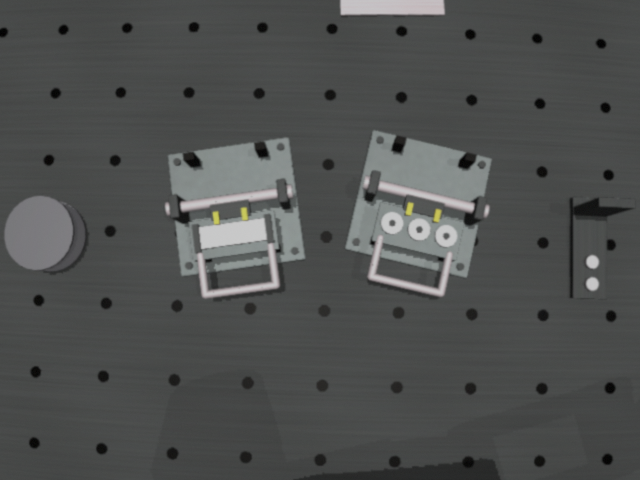

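View pics/side0.png

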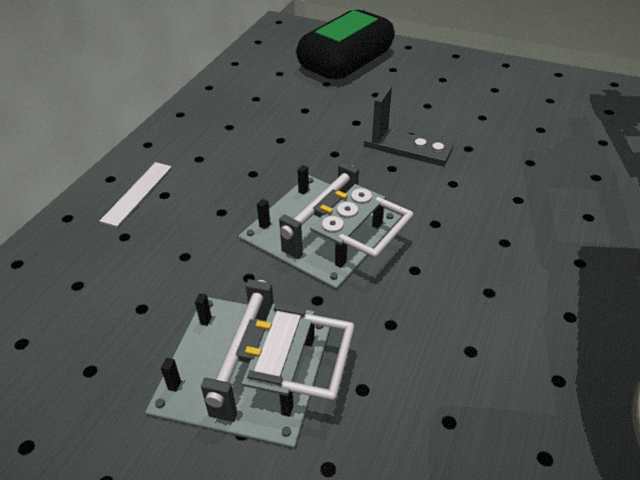

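The top view shows the strip carrier on the left. Its bar runs from (206,294) to (277,287) and its hinge rod from (170,208) to (290,190). The disc carrier is on the right, with its bar at (372,277)–(443,293). In the side view the strip carrier is the near one, with its bar from (352,325) to (333,397).

```bash
cat > h.py <<'E'
import numpy as np,cv2
def ray(f,uv):
    fl=240/np.tan(np.radians(float(f["vertical_fov"]))/2)
    K=np.array([[fl,0,f["cx"]],[0,fl,f["cy"]],[0,0,1.]])
    p=cv2.undistortPoints(np.array(uv,float).reshape(-1,1,2),K,np.array(f["dist"],float))[:,0]
    T=f["cam_to_world"]; return T[:3,3],np.c_[p,np.ones(len(p))]@T[:3,:3].T
def onz(f,uv,z):
    o,d=ray(f,uv); return o+d*((z-o[2])/d[:,2])[:,None]
E
python3 - <<'E'
import numpy as np,cv2
from h import *
for n,bar,hin in(("top",(195,284,290,302),(165,185,295,217)),("side",(325,318,358,402),(205,285,272,405))):
    f=dict(np.load(n+"0.npz"));im=f["pixels"];print(n)
    for nm,(a,b,c,d),z in(("bar",bar,55),("hinge",hin,55)):
        roi=im[b:d,a:c].astype(int); m=((roi.min(2)>110)&(roi[...,0]-roi[...,1]>4)).astype(np.uint8)
        nc,l,s,_=cv2.connectedComponentsWithStats(m); k=1+np.argmax(s[1:,4])
        ys,xs=np.nonzero(l==k); pts=np.c_[xs+a,ys+b].astype(np.float32)
        rc=cv2.minAreaRect(pts); bx=cv2.boxPoints(rc)
        e=sorted([(np.linalg.norm(bx[i]-bx[(i+1)%4]),i) for i in range(4)]); E=[(bx[i]+bx[(i+1)%4])/2 for _,i in e[:2]]
        w=onz(f,E,z); print(nm,len(pts),np.round(E,1).tolist(),np.round(rc[1],1),np.round(w,1).tolist(),"mid",np.round(w.mean(0),1),"len",np.linalg.norm(w[0]-w[1]).round(1))
        dz=f["z_map"][ys+b,xs+a]; T=f["cam_to_world"]; o,dr=ray(f,pts); P=o+dr*dz[:,None]; print("  depth z med/max",np.median(P[:,2]).round(1),np.percentile(P[:,2],95).round(1),np.median(P[:,:2],0).round(1))
E
```

```text
top
bar 240 [[278.0, 290.5], [200.0, 290.5]] [13. 78.] [[425.5, 58.4, 55.0], [422.4, 157.2, 55.0]] mid [423.9 107.8  55. ] len 98.8
  depth z med/max 59.8 62.2 [422.7 111.9]
hinge 313 [[276.1000061035156, 189.60000610351562], [179.89999389648438, 203.3000030517578]] [ 3.7 97.2] [[553.7, 65.3, 55.0], [533.1, 188.6, 55.0]] mid [543.4 127.   55. ] len 125.0
  depth z med/max 62.1 64.5 [542.3 126.6]
side
bar 620 [[339.0, 322.0], [339.0, 398.0]] [76. 28.] [[445.1, 60.9, 55.0], [408.5, 150.6, 55.0]] mid [426.8 105.7  55. ] len 96.9
  depth z med/max 58.7 60.5 [423.6 108.7]
hinge 772 [[258.6000061035156, 292.79998779296875], [221.3000030517578, 380.6000061035156]] [11.3 95.3] [[549.3, 58.1, 55.0], [529.1, 179.8, 55.0]] mid [539.2 119.   55. ] len 123.3
  depth z med/max 60.9 62.6 [537.4 129.3]
```

```bash
python3 - <<'E'
import numpy as np,cv2
from h import *
a=np.radians(9.5); X=np.array([np.cos(a),np.sin(a)]);Y=np.array([-np.sin(a),np.cos(a)])
for n in("top","side"):
    f=dict(np.load(n+"0.npz"));z=f["z_map"];uv=np.argwhere(z>0)[:,::-1]
    o,d=ray(f,uv);P=o+d*z[uv[:,1],uv[:,0]][:,None]; u=P[:,:2]@X;v=P[:,:2]@Y
    c=np.array([424,108.]);u0,v0=c@X,c@Y
    s=(abs(u-u0)<16)&(abs(v-v0)<70)&(P[:,2]>45)&(P[:,2]<70); 
    vm=(np.percentile(v[s],1)+np.percentile(v[s],99))/2
    b=s&(abs(v-vm)<32); k=np.polyfit(v[b],u[b],1); um=np.median(u[b])
    print(n,s.sum(),b.sum(),"u range",np.percentile(u[b],[1,50,99]).round(1),"v ext",np.percentile(v[s],[1,99]).round(1),"slope deg",np.degrees(np.arctan(k[0])).round(1),"z",np.percentile(P[b,2],[5,50,95]).round(1),"centre",(X*um+Y*vm).round(1))
    h=(abs(u-u0-115)<12)&(abs(v-v0)<50)&(P[:,2]>55)&(P[:,2]<75); print(" hinge u-ubar",(np.median(u[h])-um).round(1),"slope",np.degrees(np.polyfit(v[h],u[h],1)[0]).round(1))
E
python3 -m inch '[[0,0,-0.035,1,0,0,0.5],[0,0,-0.035,1,0,0,0.5],[0,0,-0.035,1,0,0,0.5],[0,0,-0.035,1,0,0,0.5],[0,0,-0.035,1,0,0,0.5],[0,0,-0.035,1,0,0,0.5],[0,0,-0.035,1,0,0,0.5],[0,0,-0.035,1,0,0,0.5]]' 40
```

```text
top 754 405 u range [432.1 436.7 441.8] v ext [-14.6  83.4] slope deg 0.0 z [57.  59.8 62.2] centre [425.1 106. ]
 hinge u-ubar 113.2 slope 0.5
side 940 471 u range [430.8 435.2 440.6] v ext [-13.3  84. ] slope deg -0.2 z [55.6 58.5 60.4] centre [423.4 106.7]
 hinge u-ubar 113.1 slope 0.5
clock: 0.77
eef_pos: [350.5, -462.7, 252.9]
tcp_rot: [-3.141, -0.0, 1.217]
contact_force: [0.6, -0.1, -0.3]
opening: 0.495
grasp_force: 0.0
```

```bash
python3 -m inch '[[0,0,-0.0334,1,0,0,0.5],[0,0,-0.0334,1,0,0,0.5],[0,0,-0.0334,1,0,0,0.5],[0,0,-0.0334,1,0,0,0.5],[0,0,-0.0334,1,0,0,0.5],[0,0,0,1,0.3,0,0.5],[0,0,0,1,0.3,0,0.5],[0,0,0,1,0.3,0,0.5]]'
python3 -m inch '[[0,0,0,1,0.3,0,0.5],[0,0,0,1,0.3,0,0.5],[0,0,0,1,0.3,0,0.5],[0,0,0,1,0.3,0,0.5],[0,0,0,1,0.3,0.3,0.5],[0,0,0,1,0.3,0.3,0.5],[0,0,0,1,0.3,0.3,0.5],[0,0,0,1,0.3,0.3,0.5]]'
```

```text
clock: 1.43
eef_pos: [377.6, -262.4, 253.1]
tcp_rot: [-3.141, -0.0, 1.736]
contact_force: [1.4, -0.1, 0.2]
opening: 0.501
grasp_force: 0.0
clock: 2.1
eef_pos: [404.0, -55.3, 222.9]
tcp_rot: [3.142, 0.0, 1.736]
contact_force: [0.6, 0.5, -0.3]
opening: 0.502
grasp_force: 0.0
```

```bash
python3 -m inch '[[0,0,0,0.89,0.27,0.3,0.5],[0,0,0,0.89,0.27,0.3,0.5],[0,0,0,0.89,0.27,0.3,0.5],[0,0,0,0.89,0.27,0.3,0.5],[0,0,0,0.89,0.27,0.3,0.5],[0,0,0,0.89,0.27,0.3,0.5],[0,0,0,0.89,0.27,0.3,0.5],[0,0,0,0,0,0,0.5]]'
python3 - <<'E'
from rig import r, grab_frame
import cv2,numpy as np
s=r.sense(); d=np.array([424.5,106.3])-s["eef_pos"][:2]; a=s["tcp_rot"][2]
print(s["eef_pos"],"tool x,y to go /25:",(d@[np.cos(a),np.sin(a)]/25).round(2),(d@[np.sin(a),-np.cos(a)]/25).round(2))
f=grab_frame("side"); cv2.imwrite("pics/side1.png",f["pixels"][:,:,::-1])
E
```

```text
clock: 2.77
eef_pos: [425.1, 107.5, 169.6]
tcp_rot: [-3.141, -0.001, 1.738]
contact_force: [-0.2, -0.3, 0.4]
opening: 0.502
grasp_force: 0.0
[425.08451076 107.48650368 169.63771007] tool x,y to go /25: -0.04 -0.03
```

View pics/side1.png

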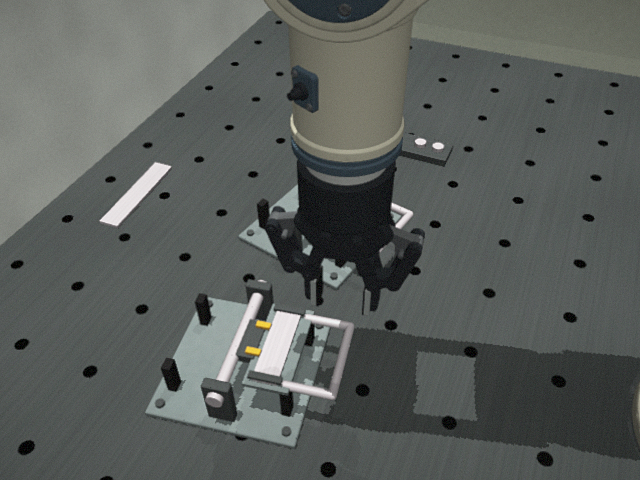

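The fingers, at (315,300) and (370,310), line up across the bar ahead of the plate edge. Next I go down.

```bash
python3 -m inch '[[0,0,0,-0.04,-0.03,0.8,0.5],[0,0,0,0,0,0.8,0.5],[0,0,0,0,0,0.8,0.5],[0,0,0,0,0,0.8,0.5],[0,0,0,0,0,0.8,0.5],[0,0,0,0,0,0.46,0.5],[0,0,0,0,0,0,0.5],[0,0,0,0,0,0,0.6]]'
python3 - <<'E'
from rig import r, grab_frame
import cv2
f=grab_frame("side"); cv2.imwrite("pics/side2.png",cv2.resize(f["pixels"][200:450,130:450,::-1],None,fx=2,fy=2))
E
```

```text
clock: 3.48
eef_pos: [424.2, 103.1, 59.2]
tcp_rot: [-3.14, 0.0, 1.736]
contact_force: [0.1, 0.3, -0.2]
opening: 0.406
grasp_force: 0.0
```

View pics/side2.png

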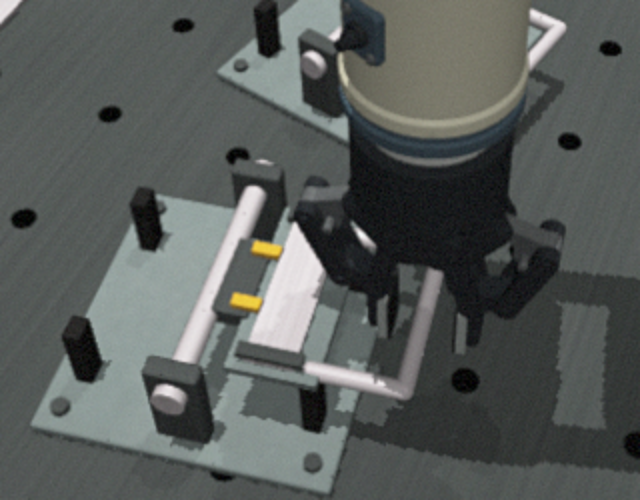

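The bar (crop x≈430) sits between the two fingers at (380,320) and (462,340), and neither touches the plate. I close now.

```bash
python3 -m inch '[[0,0,0,0,0,0,0.7],[0,0,0,0,0,0,0.8],[0,0,0,0,0,0,0.85],[0,0,0,0,0,0,0.9],[0,0,0,0,0,0,0.95],[0,0,0,0,0,0,1],[0,0,0,0,0,0,1],[0,0,0,0,0,0,1]]' 40
python3 -c "
from rig import r;s=r.sense();print(s['eef_pos'],s['contact_force'],s['wrist_torque'])"
```

```text
clock: 4.2
eef_pos: [424.9, 103.8, 59.5]
tcp_rot: [3.141, -0.0, 1.736]
contact_force: [-0.1, 0.1, 4.4]
opening: 0.098
grasp_force: 39.1
[424.91278035 103.79347528  59.52110479] [-0.07706112  0.14533075  4.41426686] [-0.0313448   0.00675064 -0.00758592]
```

```bash
python3 -m inch '[[0,0,0,0,-0.07,0,1],[0,0,0,0,-0.07,0,1],[0,0,0,0,-0.07,0,1],[0,0,0,0,-0.05,0,1],[0,0,0,0,0,0,1],[0,0,0,0,0,0,1]]'
```

```text
clock: 4.7
eef_pos: [420.1, 103.1, 59.8]
tcp_rot: [3.137, -0.0, 1.736]
contact_force: [6.5, 0.2, 1.4]
opening: 0.094
grasp_force: 39.0
```

```bash
python3 -m inch '[[0,0,0,0,-0.085,0,1],[0,0,0,0,0,0,1],[0,0,0,0,0,0,1],[0,0,0,0,0,0,1],[0,0,0,0,0,0,1],[0,0,0,0,0,0,1],[0,0,0,0,0,0,1],[0,0,0,0,0,0,1]]'
```

```text
clock: 5.37
eef_pos: [418.6, 102.8, 59.9]
tcp_rot: [3.136, -0.0, 1.736]
contact_force: [9.3, 0.4, 0.7]
opening: 0.101
grasp_force: 39.0
```

```bash
python3 -m inch '[[0,0,0,0,0.025,0,1],[0,0,0,0,0,0,1],[0,0,0,0,0,0,1],[0,0,0,0,0,0,1]]'; python3 -m inch '[[0,0,0,0,0,0,1],[0,0,0,0,0,0,1],[0,0,0,0,0,0,1],[0,0,0,0,0,0,1]]'
```

```text
clock: 5.7
eef_pos: [419.1, 102.9, 59.8]
tcp_rot: [3.137, -0.0, 1.736]
contact_force: [6.8, 0.7, 2.9]
opening: 0.1
grasp_force: 39.0
clock: 6.03
eef_pos: [419.1, 102.9, 59.9]
tcp_rot: [3.137, -0.0, 1.736]
contact_force: [8.0, 0.7, 2.5]
opening: 0.101
grasp_force: 39.0
```

Tug confirmed: about 5.9 mm and 7–8 N, held for over 0.6 s. I return it and work out the arc rows.

```bash
python3 -m inch '[[0,0,0,0,0.08,0,1],[0,0,0,0,0.08,0,1],[0,0,0,0,0.08,0,1],[0,0,0,0,0.08,0,1],[0,0,0,0,0,0,1],[0,0,0,0,0,0,1]]'
python3 -c "
from rig import r;s=r.sense();print(s['eef_pos'],s['contact_force'])
import numpy as np
t=np.radians(np.arange(0,181,3.75));y=np.round(-4.6*np.cos(t),2);z=np.round(-4.6*np.sin(t),2)
for i in range(0,48,8):print([[float(round(y[j+1]-y[j],2)),float(round(z[j+1]-z[j],2))] for j in range(i,i+8)])"
```

```text
clock: 6.53
eef_pos: [424.8, 103.8, 59.4]
tcp_rot: [3.141, -0.0, 1.736]
contact_force: [3.4, -0.0, 4.7]
opening: 0.1
grasp_force: 39.4
[424.8241877  103.7673926   59.38629617] [ 3.43909039 -0.04066905  4.69597969]
[[0.01, -0.3], [0.03, -0.3], [0.05, -0.3], [0.07, -0.29], [0.08, -0.29], [0.11, -0.28], [0.12, -0.27], [0.15, -0.27]]
[[0.16, -0.26], [0.17, -0.24], [0.19, -0.23], [0.21, -0.22], [0.22, -0.21], [0.23, -0.19], [0.24, -0.17], [0.26, -0.16]]
[[0.27, -0.15], [0.27, -0.12], [0.28, -0.11], [0.29, -0.08], [0.29, -0.07], [0.3, -0.05], [0.3, -0.03], [0.3, -0.01]]
[[0.3, 0.01], [0.3, 0.03], [0.3, 0.05], [0.29, 0.07], [0.29, 0.08], [0.28, 0.11], [0.27, 0.12], [0.27, 0.15]]
[[0.26, 0.16], [0.24, 0.17], [0.23, 0.19], [0.22, 0.21], [0.21, 0.22], [0.19, 0.23], [0.17, 0.24], [0.16, 0.26]]
[[0.15, 0.27], [0.12, 0.27], [0.11, 0.28], [0.08, 0.29], [0.07, 0.29], [0.05, 0.3], [0.03, 0.3], [0.01, 0.3]]
```

```bash
python3 -m inch '[[0,0,0,0,0.01,-0.3,1],[0,0,0,0,0.03,-0.3,1],[0,0,0,0,0.05,-0.3,1],[0,0,0,0,0.07,-0.29,1],[0,0,0,0,0.08,-0.29,1],[0,0,0,0,0.11,-0.28,1],[0,0,0,0,0.12,-0.27,1],[0,0,0,0,0.15,-0.27,1]]'
```

```text
clock: 7.2
eef_pos: [438.6, 106.0, 117.1]
tcp_rot: [-3.138, 0.0, 1.736]
contact_force: [-2.5, 0.5, -4.0]
opening: 0.1
grasp_force: 38.8
```

```bash
python3 -m inch '[[0,0,0,0,0.16,-0.26,1],[0,0,0,0,0.17,-0.24,1],[0,0,0,0,0.19,-0.23,1],[0,0,0,0,0.21,-0.22,1],[0,0,0,0,0.22,-0.21,1],[0,0,0,0,0.23,-0.19,1],[0,0,0,0,0.24,-0.17,1],[0,0,0,0,0.26,-0.16,1]]'
```

```text
clock: 7.87
eef_pos: [477.2, 112.4, 159.3]
tcp_rot: [-3.132, 0.0, 1.736]
contact_force: [-18.8, -2.3, 25.3]
opening: 0.096
grasp_force: 41.5
```

```bash
python3 -m inch '[[0,0,0,0,0.27,-0.15,1],[0,0,0,0,0.27,-0.12,1],[0,0,0,0,0.28,-0.11,1],[0,0,0,0,0.29,-0.08,1],[0,0,0,0,0.29,-0.07,1],[0,0,0,0,0.3,-0.05,1],[0,0,0,0,0.3,-0.03,1],[0,0,0,0,0.3,-0.01,1]]'
python3 - <<'E'
from rig import r, grab_frame
import cv2
s=r.sense();print(s["eef_pos"],s["contact_force"],s["wrist_torque"])
f=grab_frame("side"); cv2.imwrite("pics/side3.png",cv2.resize(f["pixels"][150:450,130:450,::-1],None,fx=1.9,fy=1.9))
E
```

```text
clock: 8.53
eef_pos: [538.5, 122.8, 175.5]
tcp_rot: [3.141, -0.0, 1.736]
contact_force: [-2.9, 0.8, 6.6]
opening: 0.1
grasp_force: 41.9
[538.51012087 122.75063441 175.47121138] [-2.949621    0.82991263  6.57896331] [-0.01081056  0.80730964 -0.00841748]
```

View pics/side3.png

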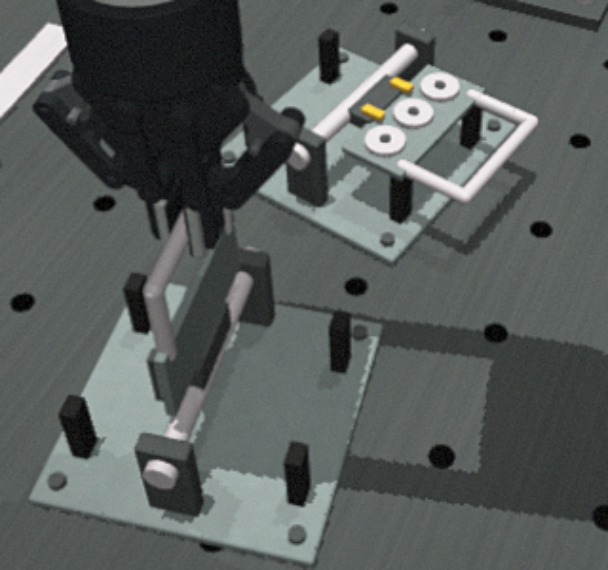

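At mid-swing the carrier stands upright. Its bar, around crop (170,260), is still between the pads, and the disc carrier is undisturbed. I carry on with a 1 mm outward bias.

```bash
python3 -m inch '[[0,0,0,0,0.3,-0.02,1],[0,0,0,0,0.31,0.02,1],[0,0,0,0,0.31,0.04,1],[0,0,0,0,0.3,0.07,1],[0,0,0,0,0.3,0.08,1],[0,0,0,0,0.28,0.11,1],[0,0,0,0,0.27,0.12,1],[0,0,0,0,0.27,0.15,1]]'
```

```text
clock: 9.25
eef_pos: [596.7, 132.5, 159.8]
tcp_rot: [3.141, -0.0, 1.736]
contact_force: [-3.3, 0.9, -0.8]
opening: 0.095
grasp_force: 40.5
```

```bash
python3 -m inch '[[0,0,0,0,0.26,0.16,1],[0,0,0,0,0.24,0.17,1],[0,0,0,0,0.23,0.19,1],[0,0,0,0,0.22,0.21,1],[0,0,0,0,0.21,0.22,1],[0,0,0,0,0.19,0.23,1],[0,0,0,0,0.17,0.24,1],[0,0,0,0,0.16,0.26,1]]'
```

```text
clock: 9.92
eef_pos: [637.5, 139.2, 117.3]
tcp_rot: [-3.141, 0.0, 1.736]
contact_force: [-2.9, 0.3, 0.6]
opening: 0.097
grasp_force: 40.5
```

```bash
python3 -m inch '[[0,0,0,0,0.15,0.27,1],[0,0,0,0,0.12,0.27,1],[0,0,0,0,0.11,0.28,1],[0,0,0,0,0.08,0.29,1],[0,0,0,0,0.07,0.29,1],[0,0,0,0,0.05,0.28,1],[0,0,0,0,0.02,0.24,1],[0,0,0,0,0.01,0.2,1]]'
```

```text
clock: 10.58
eef_pos: [651.8, 141.6, 64.1]
tcp_rot: [-3.141, -0.0, 1.736]
contact_force: [-3.0, 0.2, 0.2]
opening: 0.095
grasp_force: 39.0
```

```bash
python3 -m inch '[[0,0,0,0,0,0.08,1],[0,0,0,0,0,0.06,1],[0,0,0,0,0,0,1],[0,0,0,0,0,0,1]]'
```

```text
clock: 10.92
eef_pos: [653.0, 141.8, 62.8]
tcp_rot: [3.14, -0.0, 1.736]
contact_force: [-4.2, -0.6, 10.1]
opening: 0.098
grasp_force: 39.8
```

```bash
python3 -m inch '[[0,0,0,0,0,0.04,1],[0,0,0,0,0,0.04,1],[0,0,0,0,0,0,1],[0,0,0,0,0,0,1]]'
python3 - <<'E'
from rig import r, grab_frame
import cv2,numpy as np
from h import *
f=grab_frame("side"); cv2.imwrite("pics/side4.png",cv2.resize(f["pixels"][150:450,80:400,::-1],None,fx=1.9,fy=1.9))
E
```

```text
clock: 11.25
eef_pos: [653.8, 142.0, 61.9]
tcp_rot: [3.138, -0.0, 1.736]
contact_force: [-5.0, -0.0, 15.6]
opening: 0.097
grasp_force: 40.5
```

View pics/side4.png

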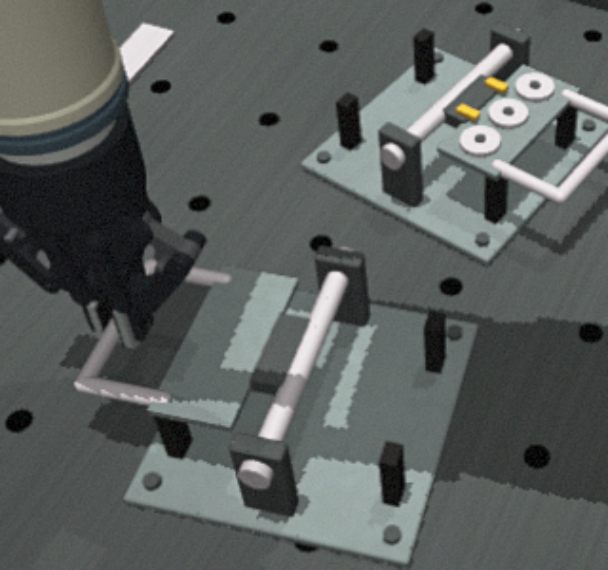

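The carrier lies flat on the far rests with its bar between (80,385) and (225,278), and the disc carrier is untouched. I relieve the press, open part-way and rise.

```bash
python3 -m inch '[[0,0,0,0,0,-0.06,1],[0,0,0,0,0,-0.04,0.95],[0,0,0,0,0,0,0.85],[0,0,0,0,0,0,0.75],[0,0,0,0,0,0,0.65],[0,0,0,0,0,0,0.55],[0,0,0,0,0,0,0.52],[0,0,0,0,0,0,0.52]]'
```

```text
clock: 11.97
eef_pos: [652.3, 141.6, 61.9]
tcp_rot: [3.142, -0.0, 1.736]
contact_force: [-0.4, -0.0, 0.9]
opening: 0.479
grasp_force: 0.0
```

```bash
python3 -m inch '[[0,0,0,0,0,-0.1,0.52],[0,0,0,0,0,-0.3,0.52],[0,0,0,0,0,-0.6,0.52],[0,0,0,0,0,-0.8,0.52],[0,0,0,0,0,-0.8,0.52],[0,0,0,0,0,-0.8,0.52],[0,0,0,0,0,-0.8,0.52],[0,0,0,0,0,-0.8,0.52]]'
python3 - <<'E'
from rig import r, grab_frame
import cv2,numpy as np
from h import *
f=grab_frame("side"); cv2.imwrite("pics/side5.png",cv2.resize(f["pixels"][150:450,80:400,::-1],None,fx=1.9,fy=1.9))
a=np.radians(9.5); X=np.array([np.cos(a),np.sin(a)]);Y=np.array([-np.sin(a),np.cos(a)])
z=f["z_map"];uv=np.argwhere(z>0)[:,::-1];o,d=ray(f,uv);P=o+d*z[uv[:,1],uv[:,0]][:,None]
u=P[:,:2]@X-436-115;v=P[:,:2]@Y-34.5
s=(abs(u-115)<15)&(abs(v)<35)&(P[:,2]>30)&(P[:,2]<80);print("bar u",np.percentile(u[s],[5,50,95]).round(1),"z",np.percentile(P[s,2],[5,50,95]).round(1),s.sum())
for c in(30,45,60):
    q=(abs(u-c)<4)&(abs(v)<12)&(P[:,2]>20)&(P[:,2]<90);print(c,np.median(P[q,2]).round(1),q.sum())
E
```

```text
clock: 12.63
eef_pos: [652.2, 141.7, 188.8]
tcp_rot: [3.141, -0.0, 1.736]
contact_force: [0.4, 0.2, 0.4]
opening: 0.479
grasp_force: 0.0
bar u [109.7 112.6 118. ] z [53.7 57.9 60.2] 493
30 57.1 128
45 57.1 125
60 57.1 124
```

View pics/side5.png

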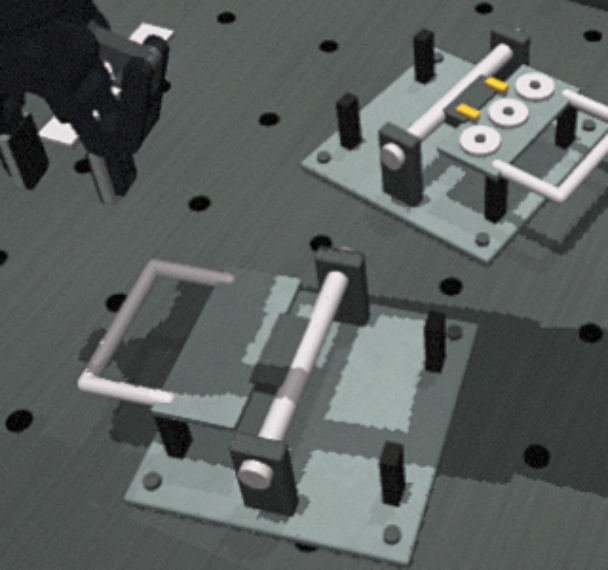

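The carrier lies level upside down: the plate reads 57 mm at all three points, and the bar is at about 55 mm (58 mm on its visible top side), 113–115 mm beyond the hinge. The gripper is clear and nothing else has moved, so I hand in.

```bash
python3 -c "
from rig import r;print(r.sign_off())"
```

```text
the job is handed in; nothing more can be done
None
```

The strip carrier was tugged about 6 mm against its latch, swung over the hinge under control until it lay flat upside down, and released; the disc carrier was left alone and the job is handed in, with no verdict shown.

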